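Tighten the filter holder's locking collar with the tommy bar

ROBOT

A 6-joint arm with a two-finger parallel gripper is mounted at the origin on the work surface. World frame = base frame: x ahead of the robot, y to its left, z up, the work surface at z = 0. Lengths are in mm, angles in rad, forces in N, time in s.
With the tool pointing down it reaches from about 300 to 875 mm from the base axis. Payload 6.4 kg.
Tool frame: the origin (TCP) lies midway between the tips of the shut fingers; the grasp point (between the pads) lies 19 mm behind it; z points along the fingers, y is the direction in which the jaws open and shut (so a half turn about z gives the same grasp; the last joint's range is limited). The gripper opens to 88 mm and grips with 3 to 60 N. Pads are 18 mm wide; open, the fingers measure 123 mm over their backs; the gripper's body (75 mm by 187 mm) begins 45 mm behind the grasp point.
Start: joints at [1.025, 0.181, 1.607, -0, 1.354, -0.206], TCP at [191.636, 542.141, 212.614] pointing down, gripper open.
Joint ranges: [-2.99, 2.99], [-0.89, 2.07], [0.3, 2.58], [-1.14, 4.28], [0, 2.63], [-3.12, 3.12]. Speed limits (rad/s): [2.57, 2.57, 3.01, 3.14, 3.14, 3.14].

INTERFACE

Orientations are given as a unit quaternion [w, x, y, z].
In Python, from station import read_state, get_image, camera_info, finish_job, recognise gives the robot as it stands.
- The arm moves only by the shell command python3 -m jog 'ROWS' [FORCE]. ROWS is JSON, a list that holds one entry, the list of rows, each a list of 7 numbers: the turn, a rotation vector about the tool's x, y, z in rad, then the shift along the tool's x, y, z in mm, then the gripper's target within -1 to 1 (shut at 1, half-way at 0, fully open at -1). In form: [[[ax, ay, az, dx, dy, dz, jaw], ...]]. A call has 1 to 10 rows; each row is the pose to reach, as a shift and turn from the pose commanded when the call began, along the tool's axes at that moment; what a row does not reach only later rows make up. A row lasts 1/10 s, in which the tool goes at most 50 mm and 8.59 degrees, less where a joint would pass 70% of its speed; a pose out of reach is approached as far as the arm can. A call with a gripper value outside its range is refused whole. The fingers move at their own pace and stop on an object; FORCE is the grip in N (left out, the last holds). Time passes only in rows, so rows that repeat a pose let the fingers close. It gives the time, the measured TCP pose, the force and the opening at its end, in the units of the state.
- read_state(): the state, without advancing time (a new reading comes with each control period).
- get_image(name): name is "scene" or "side" or "wrist"; returns (picture, depth): 480x640x3 uint8, red, green, blue; 480x640 float32, mm along the optical axis (not along the pixel's ray), 0 where there is no reading.
- camera_info(name): a dict with "intrinsics" (3x3 intrinsics, pixels), "R" (3x3) and "t" (3): a world point X has camera coordinates R X + t. Camera axes: x right, y down, z forward; pixel columns grow to the right and rows downward; lengths in mm; the calibration is good to about 2 mm. A picture is of the moment at which its call begins: read the wrist's pose just before it. camera_info takes no time and is no camera call; for the wrist camera it gives the pose at the moment of the call.
- finish_job(): hands the job in, once; it reports no verdict.
Trained networks look in the newest picture that a camera, given by its name, has taken for a name from the list of things; names that differ only in an ending like _2 or _b are one class to them, and where a whole thing is asked for, a point or a joint stands for the part that bears it (a point fixed in the world has none). Each returns a list of dicts, best first, with "p" (0 to 1); they miss things now and then, are a little off and sometimes report something else, mostly with a low value. They report only what shows in the picture. A call takes as long as a camera call. They do not tell look-alikes from the thing itself.
- recognise(camera, label): "rect" ([left, top, width, height] in pixels, round what is visible of it).
The state is a dict: "t": time; "qpos": joint angles; "qvel": joint speeds; "effort": joint torques, N m; "position": TCP position; "eef_rot": TCP orientation; "contact_force": force on the tool from outside, world axes, zero at the start; "ft_torque": the same for the moment, N m; "finger_gap": opening from 0.0 (shut) to 1.0 (fully open).
Only numpy, scipy, OpenCV 4.12 (cv2) and the standard library are available. Lean on these libraries where they do the work, as an engineer would, in place of code of your own. Each camera call takes 0.05 s, during which the arm holds its last target.

TASK

Screw the holed locking collar of the steel filter holder home with the loose bar from the blue rack (the one with the square head): stand the bar in a hole of the collar, push the collar clockwise as seen from above, move the bar to another hole when the yoke gets in its way, and go on until the collar comes up against its stop, its rib in line with the fixed pointer. Turn the collar only with the bar, not with the fingers, and leave the bar standing in a hole of the collar.

Things in the scene. Friction and masses are not known exactly. Their poses are not given: they have to be found in the camera images.
- holder: Stainless filter holder, fixed, 236 mm across. Origin: centre of its underside, on the collar's axis; z up. A fixed pointer (8 mm wide, 70 mm high, 85 to 101 mm from the axis) marks its front, -x. On it lies the aluminium collar, a ring of 82 mm radius, 30 to 70 mm above the bench; its six holes, 60 degrees apart, are open down to the holder's steel, 30 mm above the bench.
- collar (a joint): Turn of the collar, rad, growing clockwise seen from above, 0 to 3.20 = home, its stop. Starts at 0.05 to 0.40. The rib lies (3.20 - value) rad counterclockwise, from above, of the holder's front; at home it meets the fixed pointer. Fine thread: the collar stays at its height. 0.15 N m of friction (about 3 N at a hole); it stays where it is left.
- rib_hole (a point): Mouth (centre, 70 mm above the bench) of the collar's hole marked by the rib, a 6 mm high block on the rim just outside it. All six holes are alike: 26 mm across, 40 mm deep, centres 58 mm from the collar's axis.
- yoke (a point): Middle of the top of the fixed yoke, on the collar's axis: a steel strip 24 mm wide along the holder's y, 78 to 92 mm above the bench, on posts 103 mm either side of the axis; a fitting at its middle rises to 116 mm. The bar cannot pass it: one stroke, in front of it or behind it, turns the collar 140 degrees at most.
- bar: Steel bar, 150 mm, 0.25 kg, upright in a blue rack (70 x 216, 60 mm high; row of four holes 54 mm apart, 20 wide, 50 deep). Origin: centre of its lower end, at first 10 mm above the bench; z to its head. Lower 100 mm: round, 14 mm thick; upper 50 mm: square head, 22 mm, flats along x and y; x points across the row within 9 degrees. Others there: glass rod, capped tube, short pin without head.
Things that resemble listed ones, but are neither listed nor needed, are in the scene too. What is shaped like the bar but orange is not meant.

How it is judged (in metres and radians):
At the end, for the whole second after the job is handed in: The collar is within 10 degrees of its stop, and the bar stands released and at rest in one of the collar's holes, its lower end at least 10 mm below the collar's top and leaning less than about 28 degrees (value of joint collar above 3.03 rad and horizontal distance between bar and holder below 0.08 m and height (world z) of bar below 0.06 m and angle between bar's own z axis and vertical below 0.5 rad and linear speed of bar below 0.03 m/s); the robot touches nothing.
It fails at once if the fingers push on the filter holder or its collar (more than 6 N) (contact force between the fingers and holder above 6 N).
It also fails if it takes over 54 s, if anything falls off the work surface, if the arm or the gripper's body presses on something with over 40 N, if the wrist force passes 120 N, or if a joint passes its speed limit or range.

## Working session

There is one attempt and no reset: what is moved stays moved. The work goes in short steps, Python scripts to look and compute and a shell command to move; the robot and the scene stay as the last step left them, time stands still between calls to the robot, and variables do not carry over. Pictures are saved under pics/ and viewed, and the job is handed in when it is done.

```bash
ls; mkdir -p pics
cat > h.py <<'E'
import numpy as np,cv2
from station import *
def snap(n,f):
    im,d=get_image(n); cv2.imwrite('pics/'+f+'.png',im[:,:,::-1]); np.save('pics/'+f+'.npy',d); return im,d
def px2w(ci,u,v,z):
    K=np.array(ci['intrinsics']);R=np.array(ci['R']);t=np.array(ci['t'])
    return R.T@(np.linalg.inv(K)@np.array([u,v,1.])*z-t)
def ray_z(ci,u,v,h):
    K=np.array(ci['intrinsics']);R=np.array(ci['R']);t=np.array(ci['t'])
    c=-R.T@t; d=R.T@np.linalg.inv(K)@np.array([u,v,1.]); return c+d*(h-c[2])/d[2]
def w2px(ci,X):
    K=np.array(ci['intrinsics']);R=np.array(ci['R']);t=np.array(ci['t'])
    p=K@(R@np.array(X,float)+t); return p[:2]/p[2]
E
python3 - <<'E'
from h import *
s=read_state();print(s)
for n in ['scene','side','wrist']:
    snap(n,n+'1')
    for l in ['bar','holder','collar','rib_hole']:
        try: print(n,l,[(r['p'],r['rect']) for r in recognise(n,l)][:4])
        except Exception as e: print(n,l,e)
    c=camera_info(n); print(-np.array(c['R']).T@np.array(c['t']))
E
```

```text
pics
{'t': 0.0, 'qpos': array([ 1.02472467e+00,  1.81533076e-01,  1.60796617e+00,  9.80622889e-06,
        1.35376887e+00, -2.06329608e-01]), 'qvel': array([ 3.62515967e-04,  8.02387468e-05,  9.80865363e-04,  1.09709110e-03,
       -2.54193164e-04,  1.42433487e-03]), 'effort': array([-3.05033773e-04, -4.33835793e+01, -3.41870320e+01,  7.02769845e-02,
        3.82042048e-02, -1.34580378e-04]), 'position': array([191.31924263, 541.65344075, 211.73485449]), 'eef_rot': array([-3.12226429e-04,  1.69056216e-01,  9.85606054e-01, -7.77388515e-04]), 'contact_force': array([ 0.43088929, -0.05353832,  0.28618572]), 'ft_torque': array([-0.03187085, -0.02919402, -0.03065063]), 'finger_gap': 0.9997136381067263}
scene bar [(0.9, [285.3, 161.6, 13.6, 64.8]), (0.86, [265.3, 172.1, 10.8, 64.0]), (0.86, [233.1, 165.4, 16.1, 58.7]), (0.77, [249.6, 184.3, 7.4, 54.5])]
scene holder [(0.88, [300.6, 220.0, 122.0, 99.1])]
scene collar [(0.93, [318.9, 221.1, 87.7, 73.9]), (0.37, [300.7, 219.9, 125.7, 98.7])]
scene rib_hole [(0.96, [317.0, 224.6, 88.7, 69.2])]
[1257.16300852  315.60268565  592.69518589]
side bar [(0.96, [254.2, 284.6, 18.8, 48.2]), (0.95, [312.1, 314.5, 20.1, 55.0]), (0.93, [291.3, 278.3, 22.6, 54.6]), (0.68, [345.9, 256.8, 18.2, 42.5])]
side holder [(0.72, [244.0, 164.5, 110.4, 117.3])]
side collar [(0.61, [257.0, 185.2, 82.3, 70.0]), (0.16, [245.3, 168.8, 112.2, 113.0])]
side rib_hole [(0.58, [254.3, 184.2, 84.3, 75.1])]
[ 275.5989403  -447.67192402  731.50274883]
wrist bar []
wrist holder [(0.61, [123.6, 466.1, 35.9, 13.9])]
wrist collar []
wrist rib_hole [(0.17, [123.4, 466.5, 36.3, 13.5])]
[119.2135952  568.36329595 384.82519117]
```

View pics/scene1.png

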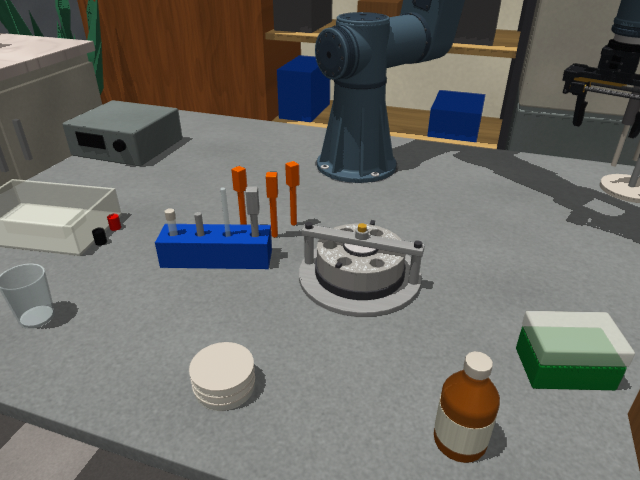

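View pics/side1.png

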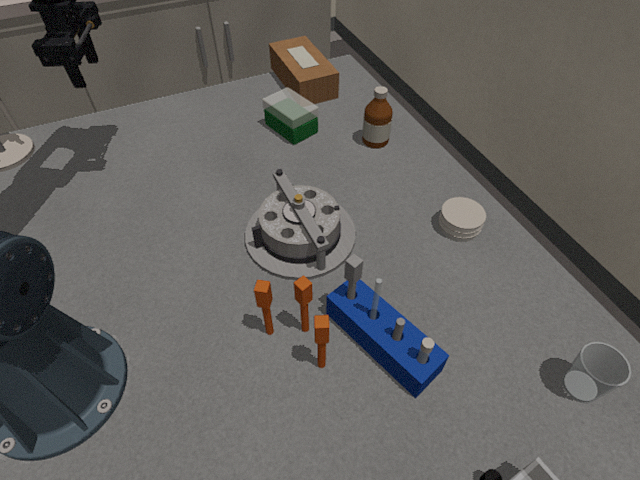

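View pics/wrist1.png

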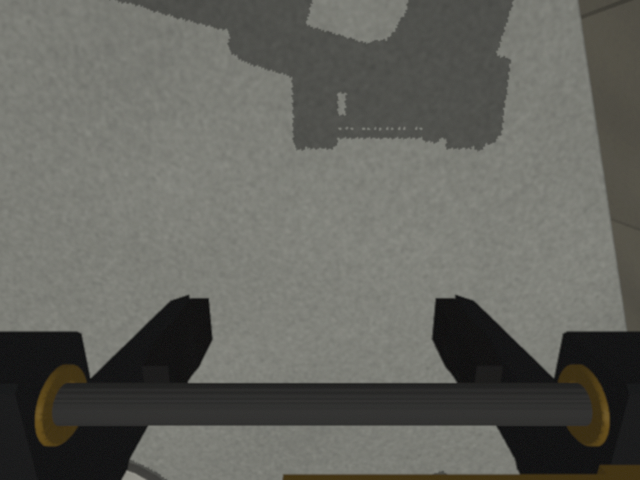

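Run:
```python
import cv2
a=cv2.imread('pics/scene1.png');cv2.imwrite('pics/sc_crop.png',cv2.resize(a[140:330,220:430],None,fx=3.8,fy=3.15,interpolation=2)) 
a=cv2.imread('pics/side1.png');cv2.imwrite('pics/sd_crop.png',cv2.resize(a[160:380,230:400],None,fx=2.7,fy=2.7,interpolation=2))
```

```text
(no output)
```

View pics/sc_crop.png

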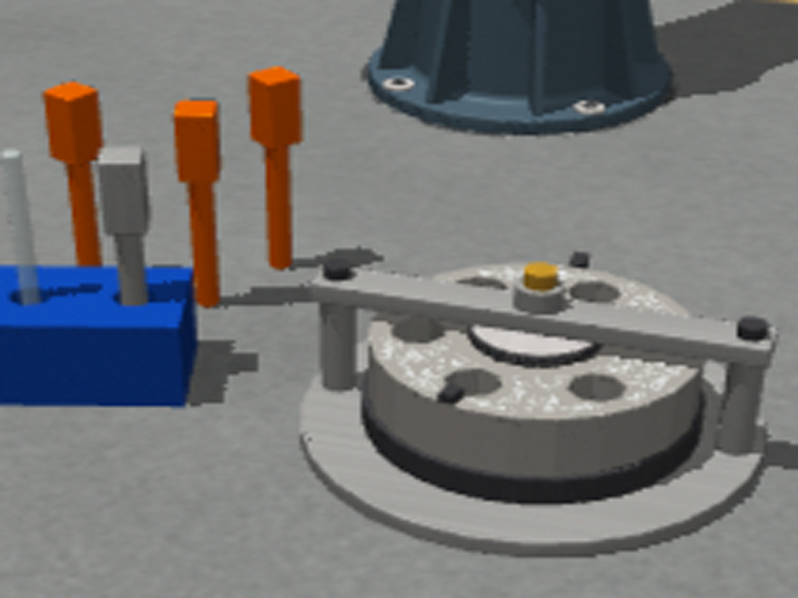

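View pics/sd_crop.png

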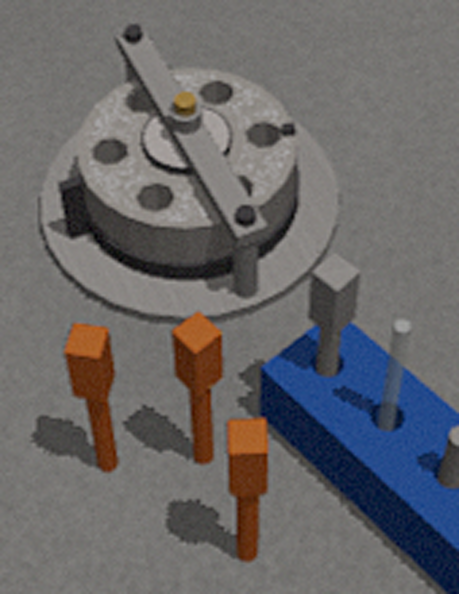

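Run:
```python
from h import *
cs=camera_info('scene');cd=camera_info('side')
S=lambda u,v:(220+u/3.8,140+v/3.15)
D=lambda u,v:(230+u/2.7,160+v/2.7)
def p(n,c,uv,h): print(n,ray_z(c,*uv,h).round(1))
for n,c,f,pts in [('scene',cs,S,dict(capL=(339,262,98),capR=(752,322,98),fit=(540,268,116),headtop=(123,150,160),rib=(452,392,76),p=(580,257,70))),
 ('side',cd,D,dict(capA=(132,33,98),capB=(245,214,98),fit=(184,98,116),headtop=(335,268,160),rib=(288,129,73),ptr=(69,182,70),barfoot=(328,370,60),
   h1=(110,151,70),h2=(155,197,70),h3=(217,92,70),h4=(263,134,70)))]:
    for k,(u,v,h) in pts.items(): p(n+' '+k,c,f(u,v),h)
# holes by scene
for k,(u,v) in dict(a=(417,328),b=(474,381),c=(597,386),d=(595,291)).items(): p('sc hole '+k,cs,S(u,v),70)
# depth clouds
for n,c,box in [('side',cd,(320,365,250,300)),('scene',cs,(240,265,180,215))]:
    d=np.load(f'pics/{n}1.npy');P=[]
    for v in range(box[2],box[3]):
        for u in range(box[0],box[1]):
            if d[v,u]>0:
                w=px2w(c,u,v,d[v,u])
                if w[2]>108:P.append(w)
    P=np.array(P);print(n,len(P),P.min(0).round(1),P.max(0).round(1)); T=P[P[:,2]>154];print(len(T),T.mean(0).round(1),T.min(0).round(1),T.max(0).round(1))
```

```text
scene capL [492.3  38.3  98. ]
scene capR [490.8 243.8  98. ]
scene fit [495.2 141.4 116. ]
scene headtop [502.3 -70.4 160. ]
scene rib [571.9 121.7  76. ]
scene p [401.7 141.2  70. ]
side capA [493.5 239.5  98. ]
side capB [497.  35.  98.]
side fit [496.1 138.9 116. ]
side headtop [506.5 -72.5 160. ]
side rib [570.1 116.7  73. ]
side ptr [402.8 137.2  70. ]
side barfoot [504.3 -79.4  60. ]
side h1 [440.8 153.8  70. ]
side h2 [454.4  97.8  70. ]
side h3 [538.6 178.2  70. ]
side h4 [552.  122.4  70. ]
sc hole a [507.6  84.4  70. ]
sc hole b [550.5 126.2  70. ]
sc hole c [536.5 181.9  70. ]
sc hole d [438.8 158.   70. ]
side 438 [491.6 -87.4 109.8] [518.8 -61.5 161.5]
167 [504.5 -74.5 158.7] [492.4 -86.3 154. ] [517.8 -61.5 161.5]
scene 398 [ 409.4 -138.9  108.2] [520.7 -56.9 161. ]
92 [508.1 -68.8 158.5] [492.6 -83.9 154.2] [518.7 -57.3 161. ]
```

Run:
```python
from h import *
c=camera_info('side')
im=cv2.imread('pics/side1.png');d=np.load('pics/side1.npy')
K=np.array(c['intrinsics']);R=np.array(c['R']);t=np.array(c['t'])
v,u=np.mgrid[:480,:640];Pc=np.stack([(u-K[0,2])/K[0,0]*d,(v-K[1,2])/K[1,1]*d,d],-1)
W=(Pc-t)@R; ok=d>0
hsv=cv2.cvtColor(im,40);H,S,V=hsv[...,0],hsv[...,1],hsv[...,2]
blue=ok&(H>105)&(H<130)&(S>150)&(v>250)
T=W[blue&(abs(W[...,2]-60)<4)];r=cv2.minAreaRect(T[:,:2].astype(np.float32));print('rack',r,cv2.boxPoints(r).round(0).tolist())
org=(ok&(H<14)&(S>180)&(v>250)).astype(np.uint8)
n,l=cv2.connectedComponents(org)
for i in range(1,n):
    Q=W[l==i]
    if len(Q)>100: print('orange',len(Q),Q.min(0).round(),Q.max(0).round(),np.median(Q[Q[:,2]>Q[:,2].max()-5],axis=0).round())
m=ok&(W[...,2]>155)&(W[...,1]<-40)&(W[...,1]>-110)&(W[...,0]>480)&(W[...,0]<530)
T=W[m];r=cv2.minAreaRect(T[:,:2].astype(np.float32));print('head',len(T),r)
# other rack things
m=ok&(W[...,2]>66)&(W[...,0]>470)&(W[...,0]<540)&(W[...,1]<-95)&(W[...,1]>-330)
n,l=cv2.connectedComponents(m.astype(np.uint8))
for i in range(1,n):
    Q=W[l==i]
    if len(Q)>20: print('thing',len(Q),Q.mean(0).round(),Q[:,2].max())
```

```text
rack ((530.0347900390625, -149.85888671875), (72.22515106201172, 216.8159942626953), 17.705780029296875) [[463.0, -58.0], [529.0, -264.0], [597.0, -242.0], [531.0, -36.0]]
orange 553 [403. -86.   6.] [460.  29. 151.] [415. -73. 149.]
orange 551 [343. -66.   6.] [369. -38. 152.] [356. -52. 149.]
orange 511 [ 401. -161.   -2.] [466. -65. 152.] [ 414. -148.  149.]
head 163 ((504.971435546875, -73.40646362304688), (21.886526107788086, 22.188875198364258), 18.634748458862305)
thing 221 [ 520. -127.  120.] 161.49752866860723
thing 130 [ 535. -178.   90.] 106.84729517752878
```

```bash
cat >> h.py <<'E'
from scipy.spatial.transform import Rotation as Ro
def rot(s): q=s['eef_rot']; return Ro.from_quat([q[1],q[2],q[3],q[0]])
def goto(x,y,z,yang):
    """tool-frame turn/shift to reach world TCP with tool down and y axis at yang deg"""
    s=read_state();A=rot(s)
    a=np.radians(yang); Y=np.array([np.cos(a),np.sin(a),0]);Z=np.array([0,0,-1.]);X=np.cross(Y,Z)
    B=Ro.from_matrix(np.stack([X,Y,Z],1))
    rel=(A.inv()*B).as_rotvec(); sh=A.inv().apply(np.array([x,y,z])-s['position'])
    yy=A.as_matrix()[:,1]
    print('t',round(s['t'],2),'pos',s['position'].round(1),'yang',np.degrees(np.arctan2(yy[1],yy[0])).round(1),'F',s['contact_force'].round(1),'gap',round(s['finger_gap'],3),'q6',s['qpos'][5].round(2))
    print('turn',rel.round(3),'shift',sh.round(1))
E
python3 -c "
from h import *
goto(505,-74,215,18.6)"
```

```text
t 0.75 pos [191.6 542.1 212.6] yang 70.5 F [-0.5  0.5  0.2] gap 1.0 q6 -0.21
turn [0.    0.    0.906] shift [-500.8 -476.5   -2.4]
```

```bash
R='x'; python3 -m jog '[[[0,0,0.15,-36,-34,0,-1],[0,0,0.3,-72,-68,0,-1],[0,0,0.45,-108,-103,0,-1],[0,0,0.6,-144,-137,0,-1],[0,0,0.75,-180,-171,-2,-1],[0,0,0.9,-216,-205,-2,-1],[0,0,0.906,-252,-240,-2,-1],[0,0,0.906,-288,-274,-2,-1],[0,0,0.906,-324,-308,-2,-1],[0,0,0.906,-360,-342,-2,-1]]]'
python3 -c "
from h import *
goto(505,-74,215,18.6)"
```

```text
t: 1.75
position: [417.8, 97.8, 215.1]
eef_rot: [0.001, 0.583, 0.812, 0.0]
contact_force: [0.5, 0.8, 0.7]
finger_gap: 0.996
t 1.75 pos [417.8  97.8 215.1] yang 18.6 F [0.5 0.8 0.7] gap 0.996 q6 -0.37
turn [0.001 0.    0.   ] shift [-190.6   27.9    0.2]
```

```bash
python3 -m jog '[[[0,0,0,-48,7,0,-1],[0,0,0,-95,14,0,-1],[0,0,0,-143,21,0,-1],[0,0,0,-190.6,28,0,-1],[0,0,0,-190.6,28,0,-1],[0,0,0,-190.6,28,0,-1]]]'
python3 - <<'E'
from h import *
goto(505,-74,119,18.6)
c=camera_info('wrist'); im,d=snap('wrist','w2')
print(recognise('wrist','bar')); print(-np.array(c['R']).T@np.array(c['t']))
print(w2px(c,[505,-74,160]))
E
```

```text
t: 2.35
position: [504.3, -72.7, 214.2]
eef_rot: [-0.001, 0.584, 0.812, 0.0]
contact_force: [-0.4, 0.1, -0.0]
finger_gap: 1.002
t 2.35 pos [504.3 -72.7 214.2] yang 18.5 F [-0.4  0.1 -0. ] gap 1.002 q6 -0.7
turn [-0.001 -0.001 -0.002] shift [-1.6  0.3 95.2]
[{'rect': [160.6, 159.6, 75.8, 59.3], 'p': 0.93}, {'rect': [57.7, 102.9, 120.8, 54.1], 'p': 0.89}, {'rect': [304.6, 198.6, 36.8, 70.5], 'p': 0.87}, {'rect': [131.0, 234.5, 85.9, 88.8], 'p': 0.81}]
[480.55015283   1.08729872 386.48414258]
[320.979767   255.97487821]
```

View pics/w2.png

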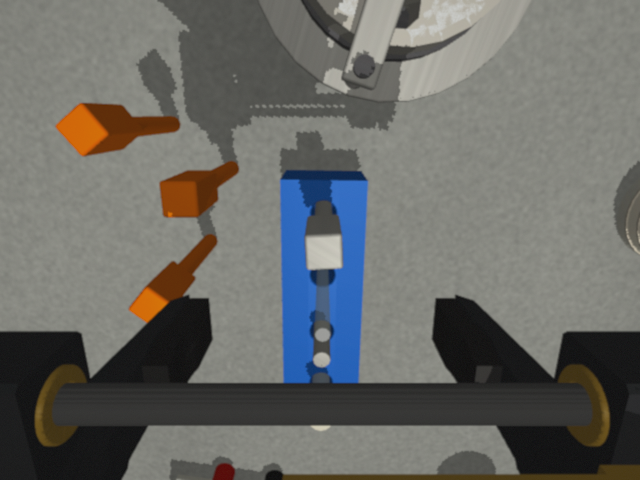

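Run:
```python
from h import *
c=camera_info('wrist');d=np.load('pics/w2.npy');im=cv2.imread('pics/w2.png')
K=np.array(c['intrinsics']);R=np.array(c['R']);t=np.array(c['t'])
v,u=np.mgrid[:480,:640];W=(np.stack([(u-K[0,2])/K[0,0]*d,(v-K[1,2])/K[1,1]*d,d],-1)-t)@R
m=(d>0)&(W[...,2]>156)&(u>290)&(u<360)&(v>200)&(v<290)
T=W[m];r=cv2.minAreaRect(T[:,:2].astype(np.float32));print(len(T),r,T[:,2].mean(), u[m].mean(),v[m].mean())
```

```text
1360 ((505.02191162109375, -69.5787582397461), (21.997018814086914, 22.62567138671875), 21.47910499572754) 159.98371412393504 323.1389705882353 250.52426470588236
```

```bash
python3 -c "
from h import *
goto(505,-71.5,119,20.5)"
python3 -m jog '[[[0,0,-0.033,0,1,20,-1],[0,0,-0.033,0,1,50,-1],[0,0,-0.033,0,1,80,-1],[0,0,-0.033,0,1,95,-1],[0,0,-0.033,0,1,95,-1],[0,0,-0.033,0,1,95,-1]]]' 50
```

```text
t 2.45 pos [503.9 -71.  214.4] yang 18.7 F [-0.3  0.  -0.2] gap 0.998 q6 -0.7
turn [-0.    -0.001 -0.032] shift [-0.9  0.9 95.4]
t: 3.05
position: [505.4, -70.6, 120.3]
eef_rot: [0.0, 0.569, 0.822, 0.0]
contact_force: [0.8, -0.0, -0.4]
finger_gap: 0.998
```

```bash
python3 -m jog '[[[0,0,0,0,0,0,1],[0,0,0,0,0,0,1],[0,0,0,0,0,0,1],[0,0,0,0,0,0,1],[0,0,0,0,0,0,1],[0,0,0,0,0,0,1],[0,0,0,0,0,0,1],[0,0,0,0,0,0,1]]]' 55
python3 -m jog '[[[0,0,0,0,0,-5,1],[0,0,0,0,0,-15,1],[0,0,0,0,0,-35,1],[0,0,0,0,0,-60,1],[0,0,0,0,0,-85,1],[0,0,0,0,0,-105,1],[0,0,0,0,0,-105,1]]]' 
python3 -c "
from h import *
goto(452,96,225,135)
snap('side','s3')
"
```

```text
t: 3.85
position: [505.4, -71.7, 119.6]
eef_rot: [-0.0, 0.57, 0.822, -0.0]
contact_force: [-0.5, -0.7, 0.7]
finger_gap: 0.297
t: 4.55
position: [507.3, -72.3, 228.4]
eef_rot: [0.003, 0.57, 0.822, 0.001]
contact_force: [0.4, -0.4, -2.9]
finger_gap: 0.241
t 4.55 pos [507.3 -72.3 228.4] yang 20.5 F [ 0.4 -0.4 -2.9] gap 0.241 q6 -0.73
turn [-1.000e-03  8.000e-03 -1.998e+00] shift [177.    7.2   2.6]
```

View pics/s3.png

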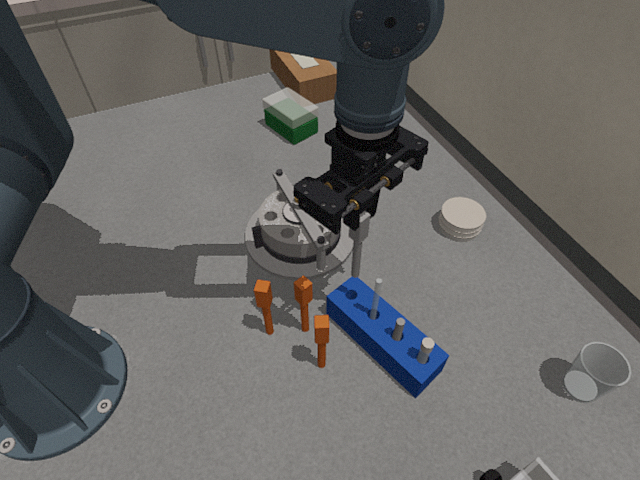

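```bash
python3 -m jog '[[[0,0,-0.14,15,0,0,1],[0,0,-0.28,35,1,0,1],[0,0,-0.42,55,2,0,1],[0,0,-0.56,75,3,0,1],[0,0,-0.7,95,4,0,1],[0,0,-0.84,115,5,0,1],[0,0,-0.98,135,6,0,1],[0,0,-1.12,155,7,0,1],[0,0,-1.26,170,7,0,1],[0,0,-1.4,178,7,2,1]]]'
python3 -c "
from h import *
goto(453.8,99.7,210,135)"
```

```text
t: 5.6
position: [448.2, 98.7, 221.1]
eef_rot: [-0.001, -0.097, 0.995, 0.0]
contact_force: [0.6, -1.0, -1.8]
finger_gap: 0.241
t 5.6 pos [448.2  98.7 221.1] yang 101.1 F [ 0.6 -1.  -1.8] gap 0.241 q6 -1.81
turn [ 0.002 -0.002 -0.591] shift [-5.7 -0.1 11.1]
```

```bash
python3 -m jog '[[[0,0,-0.14,-2,0,2,1],[0,0,-0.28,-4,0,5,1],[0,0,-0.42,-5.7,0,8,1],[0,0,-0.56,-5.7,0,11,1],[0,0,-0.59,-5.7,0,11,1],[0,0,-0.59,-5.7,0,11,1]]]'
python3 - <<'E'
from h import *
goto(453.8,99.7,210,135)
for n in ['side','scene']:
    snap(n,n+'4'); c=camera_info(n); print(n,w2px(c,[453.8,99.7,70]),w2px(c,[453.8,99.7,100]))
a=cv2.imread('pics/side4.png');b=cv2.imread('pics/scene4.png')
cv2.imwrite('pics/c4.png',np.hstack([cv2.resize(a[140:300,220:380],(400,400)),cv2.resize(b[170:330,270:430],(400,400))]))
E
```

```text
t: 6.2
position: [454.5, 98.6, 210.6]
eef_rot: [-0.001, -0.378, 0.926, 0.0]
contact_force: [-0.3, 0.6, -2.4]
finger_gap: 0.244
t 6.2 pos [454.5  98.6 210.6] yang 134.4 F [-0.3  0.6 -2.4] gap 0.244 q6 -2.39
turn [ 0.001 -0.001 -0.01 ] shift [-0.3  1.3  0.6]
side [286.75703645 232.40191259] [285.86064154 222.0657358 ]
scene [345.57491282 231.06002677] [346.06347991 217.8312748 ]
```

View pics/c4.png

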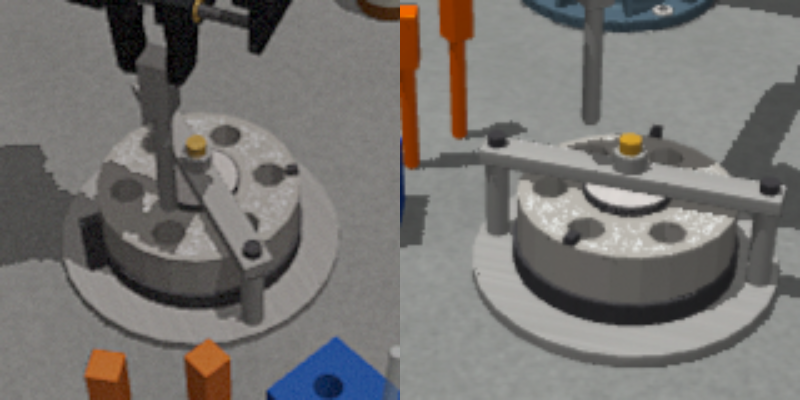

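```bash
python3 -m jog '[[[0,0,0,0,1,15,1],[0,0,0,0,1,28,1],[0,0,0,0,1,36,1],[0,0,0,0,1,43,1],[0,0,0,0,1,50,1],[0,0,0,0,1,50,1]]]'
python3 -c "
from h import *
goto(453.8,99.7,144,135)"
```

```text
t: 6.9
position: [453.9, 99.3, 160.6]
eef_rot: [-0.001, -0.379, 0.925, 0.0]
contact_force: [-0.3, -0.2, -1.8]
finger_gap: 0.245
t 6.9 pos [453.9  99.3 160.6] yang 134.5 F [-0.3 -0.2 -1.8] gap 0.245 q6 -2.39
turn [ 0.001 -0.001 -0.008] shift [-0.3  0.3 16.6]
```

```bash
python3 -m jog '[[[0,0,0,0,0,8,1],[0,0,0,0,0,15,1],[0,0,0,0,0,16,1],[0,0,0,0,0,16,1]]]'
python3 -m jog '[[[0,0,0.1,-0.3,5.8,0,1],[0,0,0.2,-1.2,11.5,0,1],[0,0,0.3,-2.6,17.1,0,1],[0,0,0.4,-4.6,22.6,0,1],[0,0,0.5,-7.1,27.8,0,1],[0,0,0.5,-7.1,27.8,0,1]]]'
python3 - <<'E'
from h import *
goto(495.5,140,144,135)
for n in ['side','scene']: snap(n,n+'5')
a=cv2.imread('pics/side5.png');b=cv2.imread('pics/scene5.png')
cv2.imwrite('pics/c5.png',np.hstack([cv2.resize(a[140:300,220:380],(400,400)),cv2.resize(b[170:330,270:430],(400,400))]))
E
```

```text
t: 7.3
position: [454.2, 99.3, 145.3]
eef_rot: [-0.0, -0.379, 0.925, 0.0]
contact_force: [0.6, 0.4, -2.2]
finger_gap: 0.243
t: 7.9
position: [440.2, 124.2, 146.0]
eef_rot: [0.0, -0.138, 0.99, -0.0]
contact_force: [0.3, -0.8, -1.7]
finger_gap: 0.241
t 7.9 pos [440.2 124.2 146. ] yang 105.9 F [ 0.3 -0.8 -1.7] gap 0.241 q6 -1.83
turn [-0.001  0.    -0.508] shift [-57.5   0.1   2. ]
```

View pics/c5.png

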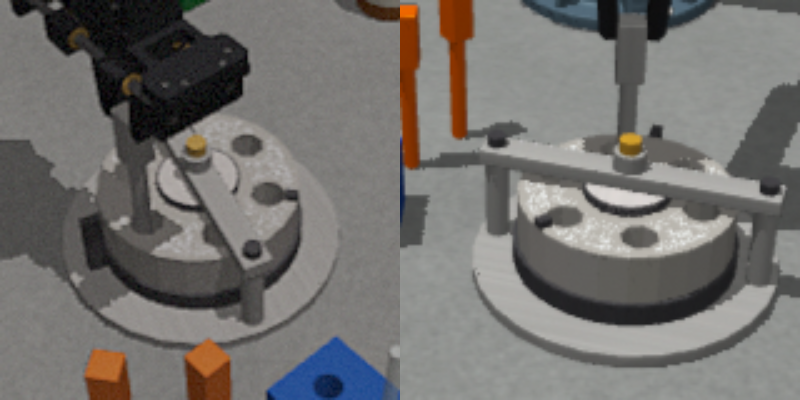

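```bash
python3 -m jog '[[[0,0,0.1,-0.3,5.8,0,1],[0,0,0.2,-1.2,11.5,0,1],[0,0,0.3,-2.6,17.1,0,1],[0,0,0.4,-4.6,22.6,0,1],[0,0,0.5,-7.1,27.8,0,1],[0,0,0.6,-10.1,32.7,0,1],[0,0,0.7,-13.6,37.4,0,1],[0,0,0.8,-17.6,41.6,0,1],[0,0,0.9,-21.9,45.4,0,1],[0,0,1.0,-26.7,48.8,0,1]]]'
python3 -m jog '[[[0,0,0.1,-0.3,5.8,0,1],[0,0,0.2,-1.2,11.5,0,1],[0,0,0.3,-2.6,17.1,0,1],[0,0,0.3,-2.6,17.1,0,1],[0,0,0.3,-2.6,17.1,0,1]]]'
python3 - <<'E'
from h import *
goto(495.5,140,144,135)
s=read_state();p=s['position'];print(np.degrees(np.arctan2(p[1]-140,p[0]-495.5)),np.hypot(p[1]-140,p[0]-495.5))
for n in ['side','scene']: snap(n,n+'6')
a=cv2.imread('pics/side6.png');b=cv2.imread('pics/scene6.png')
cv2.imwrite('pics/c6.png',np.hstack([cv2.resize(a[140:300,220:380],(400,400)),cv2.resize(b[170:330,270:430],(400,400))]))
E
```

```text
t: 9.0
position: [451.9, 177.8, 145.5]
eef_rot: [-0.001, 0.354, 0.935, -0.001]
contact_force: [-3.0, -3.5, -0.8]
finger_gap: 0.248
t: 9.5
position: [465.6, 189.3, 145.5]
eef_rot: [-0.0, 0.488, 0.873, -0.0]
contact_force: [-1.8, -0.4, -2.6]
finger_gap: 0.241
t 9.5 pos [465.6 189.3 145.5] yang 31.6 F [-1.8 -0.4 -2.6] gap 0.241 q6 -0.4
turn [ 0.    -0.    -1.804] shift [-57.7  -0.4   1.5]
121.2446643520151 57.67218589656722
```

View pics/c6.png

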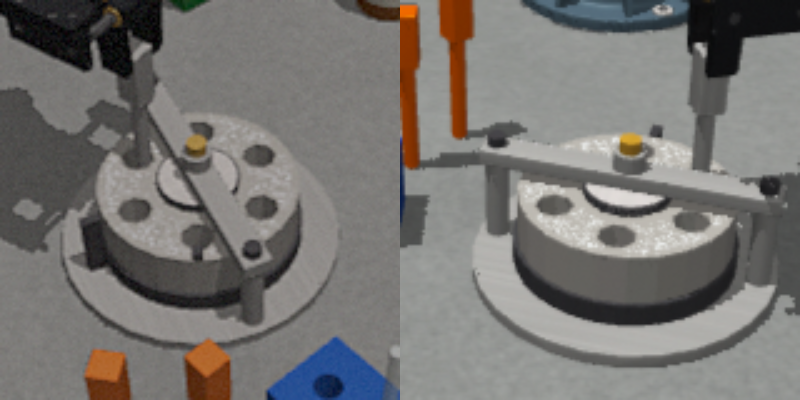

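Run:
```python
from h import *
c=camera_info('side');s=camera_info('scene')
for u,v in [(135,210),(200,235),(261,210),(259,155)]:
    w=ray_z(c,220+u/2.5,140+v/2.5,70);print(w.round(1),np.degrees(np.arctan2(w[1]-138,w[0]-496.4)).round(1))
for u,v in [(155,204),(217,236),(293,221)]:
    w=ray_z(s,270+u/2.5,170+v/2.5,70);print(w.round(1),np.degrees(np.arctan2(w[1]-142,w[0]-494.6)).round(1))
goto(437.8,145,220,105)
```

```text
[439.  130.6  70. ] -172.7
[475.7  85.2  70. ] -111.4
[529.8  89.2  70. ] -55.6
[554.1 145.4  70. ] 7.3
[529.8  95.9  70. ] -52.7
[553.6 149.3  70. ] 7.0
[518.1 196.2  70. ] 66.5
t 9.6 pos [465.5 189.3 145.5] yang 31.5 F [-0.3 -0.6 -2.4] gap 0.245 q6 -0.4
turn [ 0.    -0.    -1.282] shift [-23.3 -46.8 -74.5]
```

```bash
python3 -m jog '[[[0,0,0,0,-3,0,1],[0,0,0,0,-5,-8,1],[0,0,0,0,-5,-25,1],[0,0,0,0,-5,-45,1],[0,0,0,0,-5,-55,1],[0,0,0,0,-5,-55,1]]]'
python3 -c "
from h import *
goto(437.9,132.9,200,97)"
```

```text
t: 10.2
position: [462.6, 187.0, 202.7]
eef_rot: [0.002, 0.489, 0.872, 0.001]
contact_force: [1.2, -0.4, -2.4]
finger_gap: 0.245
t 10.2 pos [462.6 187.  202.7] yang 31.4 F [ 1.2 -0.4 -2.4] gap 0.245 q6 -0.4
turn [ 0.003  0.004 -1.145] shift [-33.3 -49.3   2.6]
```

```bash
python3 -m jog '[[[0,0,-0.14,-1,-9,0,1],[0,0,-0.28,-4,-18,0,1],[0,0,-0.42,-8,-27,0,1],[0,0,-0.56,-13,-34,0,1],[0,0,-0.7,-18,-40,0,1],[0,0,-0.84,-24,-45,0,1],[0,0,-0.98,-29,-48,0,1],[0,0,-1.12,-33,-49.5,1,1],[0,0,-1.145,-33.3,-49.3,1,1],[0,0,-1.145,-33.3,-49.3,1,1]]]'
python3 - <<'E'
from h import *
goto(437.9,132.9,145,97)
for n in ['side','scene']: 
    snap(n,n+'7'); c=camera_info(n); print(n,w2px(c,[437.9,132.9,70]),w2px(c,[437.9,132.9,91]))
a=cv2.imread('pics/side7.png');b=cv2.imread('pics/scene7.png')
cv2.imwrite('pics/c7.png',np.hstack([cv2.resize(a[140:300,220:380],(400,400)),cv2.resize(b[170:330,270:430],(400,400))]))
E
```

```text
t: 11.2
position: [436.3, 132.7, 199.0]
eef_rot: [-0.0, -0.06, 0.998, 0.0]
contact_force: [-0.1, 1.7, -2.1]
finger_gap: 0.243
t 11.2 pos [436.3 132.7 199. ] yang 96.8 F [-0.1  1.7 -2.1] gap 0.243 q6 -1.66
turn [ 0.    -0.001 -0.003] shift [-1.7 -0.  54. ]
side [273.07678106 223.40009078] [272.21531275 216.18239453]
scene [364.13470093 229.90458133] [364.68948829 220.71254121]
```

View pics/c7.png

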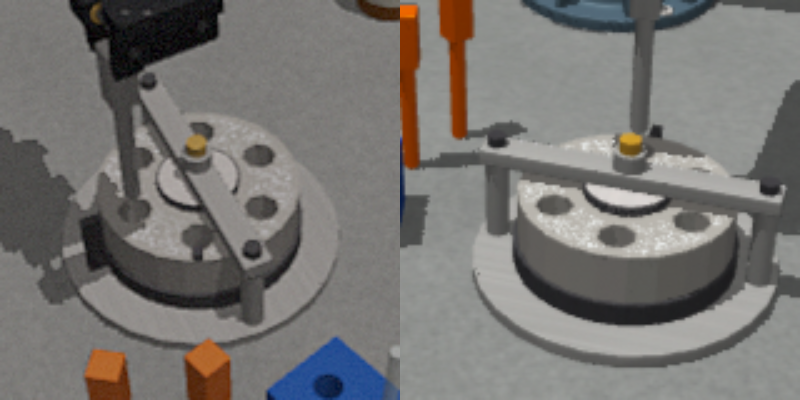

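```bash
python3 -m jog '[[[0,0,0,-1.5,0,10,1],[0,0,0,-1.5,0,20,1],[0,0,0,-1.5,0,28,1],[0,0,0,-1.5,0,36,1],[0,0,0,-1.5,0,44,1],[0,0,0,-1.5,0,51,1],[0,0,0,-1.5,0,54,1],[0,0,0,-1.5,0,54,1]]]'
python3 -m jog '[[[0,0,0.1,-0.3,5.8,0,1],[0,0,0.2,-1.2,11.5,0,1],[0,0,0.3,-2.6,17.1,0,1],[0,0,0.4,-4.6,22.6,0,1],[0,0,0.5,-7.1,27.8,0,1],[0,0,0.6,-10.1,32.7,0,1],[0,0,0.7,-13.6,37.4,0,1],[0,0,0.8,-17.6,41.6,0,1],[0,0,0.8,-17.6,41.6,0,1]]]'
python3 - <<'E'
from h import *
goto(437.9,132.9,145,97)
s=read_state();p=s['position'];print(np.degrees(np.arctan2(p[1]-140,p[0]-495.5)),np.hypot(p[1]-140,p[0]-495.5))
E
```

```text
t: 12.1
position: [437.8, 132.9, 145.1]
eef_rot: [-0.0, -0.061, 0.998, 0.0]
contact_force: [-0.0, 0.0, -2.6]
finger_gap: 0.241
t: 13.0
position: [450.8, 176.5, 145.9]
eef_rot: [0.0, 0.333, 0.943, -0.0]
contact_force: [-0.2, -0.8, -2.3]
finger_gap: 0.244
t 13.0 pos [450.8 176.5 145.9] yang 51.1 F [-0.2 -0.8 -2.3] gap 0.244 q6 -0.76
turn [-0.   0.  -0.8] shift [-17.3 -42.    0.9]
140.78510622593305 57.65725962656015
```

```bash
python3 -m jog '[[[0,0,0.1,-0.3,5.8,0,1],[0,0,0.2,-1.2,11.5,0,1],[0,0,0.3,-2.6,17.1,0,1],[0,0,0.35,-3.5,19.9,0,1],[0,0,0.38,-4.1,21.5,0,1],[0,0,0.38,-4.1,21.5,0,1]]]'
python3 - <<'E'
from h import *
goto(437.9,132.9,145,97)
s=read_state();p=s['position'];print(np.degrees(np.arctan2(p[1]-140,p[0]-495.5)),np.hypot(p[1]-140,p[0]-495.5))
for n in ['side','scene']: snap(n,n+'8')
a=cv2.imread('pics/side8.png');b=cv2.imread('pics/scene8.png')
cv2.imwrite('pics/c8.png',np.hstack([cv2.resize(a[140:300,220:380],(400,400)),cv2.resize(b[170:330,270:430],(400,400))]))
E
```

```text
t: 13.6
position: [466.9, 190.3, 145.6]
eef_rot: [-0.0, 0.504, 0.864, -0.0]
contact_force: [-1.6, -1.6, -0.6]
finger_gap: 0.247
t 13.6 pos [466.9 190.3 145.6] yang 29.5 F [-1.6 -1.6 -0.6] gap 0.247 q6 -0.36
turn [-1.000e-03 -1.000e-03 -1.178e+00] shift [-35.6 -53.5   0.7]
119.65948739677091 57.826488902934734
```

View pics/c8.png

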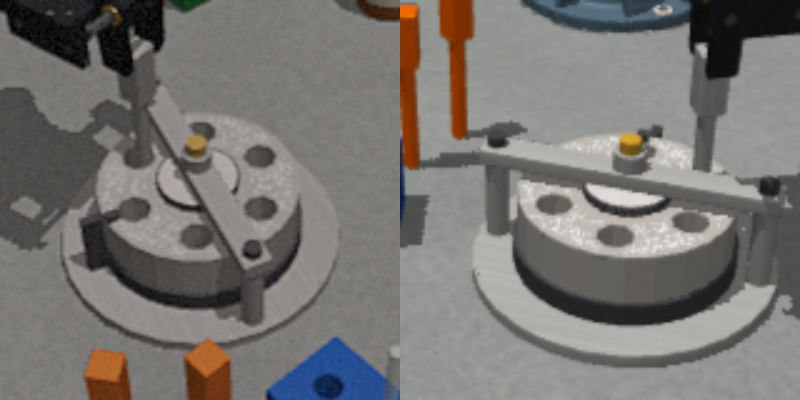

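```bash
python3 -m jog '[[[0,0,0.03,0,1.7,0,1],[0,0,0.05,-0.1,2.9,0,1],[0,0,0.07,-0.1,4.1,0,1],[0,0,0.09,-0.2,5.2,0,1],[0,0,0.09,-0.2,5.2,0,1]]]'
python3 - <<'E'
from h import *
goto(437.9,132.9,145,97)
s=read_state();p=s['position'];print(np.degrees(np.arctan2(p[1]-140,p[0]-495.5)),np.hypot(p[1]-140,p[0]-495.5),s['ft_torque'])
for n in ['side','scene']: snap(n,n+'9')
a=cv2.imread('pics/side9.png');b=cv2.imread('pics/scene9.png')
cv2.imwrite('pics/c9.png',np.hstack([cv2.resize(a[170:270,230:330],(400,400),interpolation=2),cv2.resize(b[200:300,320:420],(400,400),interpolation=2)]))
E
```

```text
t: 14.2
position: [471.8, 192.8, 145.6]
eef_rot: [-0.0, 0.543, 0.84, -0.0]
contact_force: [-2.7, -1.4, -0.6]
finger_gap: 0.24
t 14.2 pos [471.8 192.8 145.6] yang 24.2 F [-2.7 -1.4 -0.6] gap 0.24 q6 -0.27
turn [-0.   -0.   -1.27] shift [-40.8 -55.5   0.6]
114.18642076954602 57.92991402421024 [-0.53232358  0.76088585  0.01508964]
```

View pics/c9.png

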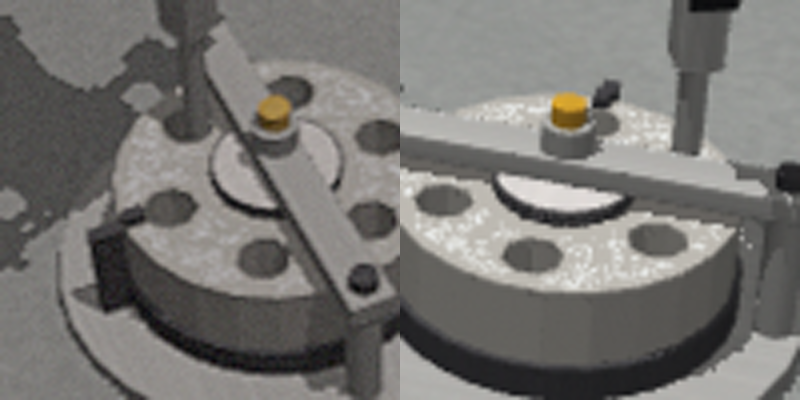

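```bash
cat > m.py <<'E'
from h import *
def holes(sd,sc):
  c=camera_info('side');s=camera_info('scene')
  for cc,L,o in [(c,sd,(230,170,496.4,138.1)),(s,sc,(320,200,494.6,142.1))]:
    for u,v in L:
      w=ray_z(cc,o[0]+u/4,o[1]+v/4,70);x=w[:2]-o[2:];a=np.degrees(np.arctan2(x[1],x[0]));print(w.round(1),a.round(1),((a+30)%60-30).round(1),np.hypot(*x).round(1))
E
python3 -c "
from m import *
holes([(171,208),(264,258),(372,219),(380,137),(290,92)],[(43,200),(132,255),(258,240)])"
```

```text
[438.6 136.7  70. ] -178.6 1.4 57.8
[468.1  87.2  70. ] -119.1 0.9 58.2
[526.5  88.5  70. ] -58.8 1.2 58.0
[554.  138.3  70. ] 0.2 0.2 57.6
[524.8 188.1  70. ] 60.4 0.4 57.5
[525.6  92.1  70. ] -58.2 1.8 58.8
[553.9 142.4  70. ] 0.3 0.3 59.3
[524.6 192.6  70. ] 59.3 -0.7 58.8
```

```bash
python3 -m jog '[[[0,0,0.02,0,1.2,0,1],[0,0,0.035,0,2,0,1],[0,0,0.035,0,2,0,1]]]'
python3 - <<'E'
from h import *
goto(437.9,132.9,145,97)
s=read_state();p=s['position'];print(np.degrees(np.arctan2(p[1]-140,p[0]-495.5)),s['ft_torque'])
for n in ['side','scene']: snap(n,n+'10')
a=cv2.imread('pics/side10.png');b=cv2.imread('pics/scene10.png')
cv2.imwrite('pics/c10.png',np.hstack([cv2.resize(a[170:270,230:330],(400,400),interpolation=2),cv2.resize(b[200:300,320:420],(400,400),interpolation=2)]))
E
```

```text
t: 14.6
position: [472.7, 193.5, 145.3]
eef_rot: [-0.001, 0.558, 0.83, -0.001]
contact_force: [-6.0, -3.0, 0.4]
finger_gap: 0.242
t 14.6 pos [472.7 193.5 145.3] yang 22.2 F [-6.  -3.   0.4] gap 0.242 q6 -0.23
turn [-0.002 -0.002 -1.306] shift [-43.  -55.1   0.5]
113.12847348215371 [-8.89341914e-01  1.55414549e+00  1.30755068e-04]
```

View pics/c10.png

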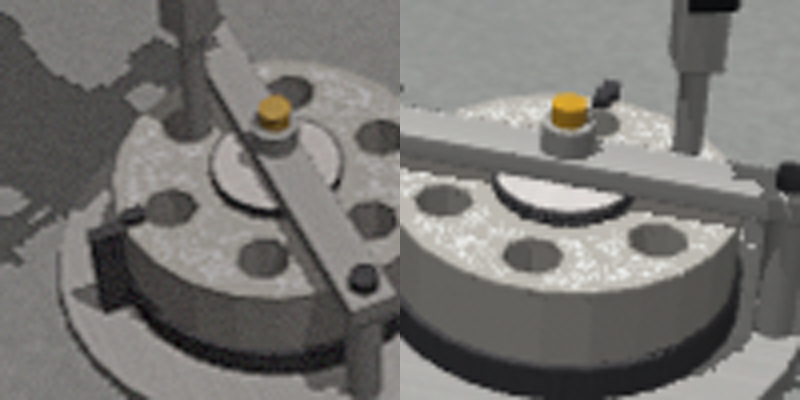

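```bash
python3 -m jog '[[[0,0,0,0,-3,0,1],[0,0,0,0,-6,2,1],[0,0,0,0,-6,4,1],[0,0,0,0,-6,5,1],[0,0,0,0,-6,5,1],[0,0,0,0,-6,5,1]]]'
python3 -c "
from h import *
goto(437.9,132.9,145,97)"
```

```text
t: 15.3
position: [468.9, 191.7, 141.3]
eef_rot: [0.001, 0.558, 0.83, 0.001]
contact_force: [-1.1, 0.1, 3.5]
finger_gap: 0.245
t 15.3 pos [468.9 191.7 141.3] yang 22.2 F [-1.1  0.1  3.5] gap 0.245 q6 -0.23
turn [ 1.000e-03  1.000e-03 -1.305e+00] shift [-42.7 -50.9  -3.8]
```

```bash
python3 -m jog '[[[0,0,0,0,0,0,0.3],[0,0,0,0,0,0,0],[0,0,0,0,0,0,-0.3],[0,0,0,0,0,0,-0.6],[0,0,0,0,0,0,-0.8],[0,0,0,0,0,0,-0.8],[0,0,0,0,0,0,-0.8]]]'
python3 - <<'E'
from h import *
goto(437.9,132.9,145,97)
for n in ['side','scene']: snap(n,n+'11')
a=cv2.imread('pics/side11.png');b=cv2.imread('pics/scene11.png')
cv2.imwrite('pics/c11.png',np.hstack([cv2.resize(a[140:300,220:380],(400,400)),cv2.resize(b[170:330,270:430],(400,400))]))
E
```

```text
t: 16.0
position: [468.1, 191.5, 140.6]
eef_rot: [-0.0, 0.558, 0.83, -0.0]
contact_force: [0.6, -0.3, -0.4]
finger_gap: 0.858
t 16.0 pos [468.1 191.5 140.6] yang 22.2 F [ 0.6 -0.3 -0.4] gap 0.858 q6 -0.23
turn [-0.    -0.    -1.305] shift [-42.8 -50.1  -4.4]
```

View pics/c11.png

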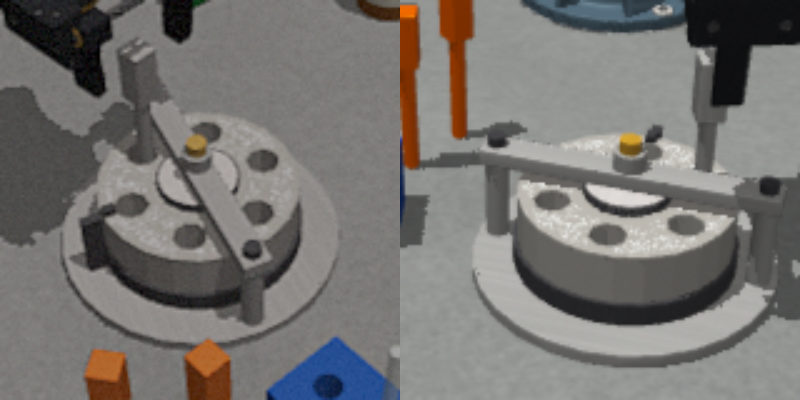

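```bash
python3 -m jog '[[[0,0,0,0,0,-10,-0.8],[0,0,0,0,0,-30,-0.8],[0,0,0,0,0,-60,-0.8],[0,0,0,0,0,-100,-0.8],[0,0,0,0,0,-130,-0.8],[0,0,0,0,0,-130,-0.8],[0,0,0,0,0,-130,-0.8],[0,0,0,0,0,-130,-0.8]]]'
python3 - <<'E'
from h import *
goto(437.9,132.9,145,97)
for n in ['side','scene']: snap(n,n+'12')
a=cv2.imread('pics/side12.png');b=cv2.imread('pics/scene12.png')
cv2.imwrite('pics/c12.png',np.hstack([cv2.resize(a[150:270,230:350],(400,400),interpolation=2),cv2.resize(b[180:300,310:430],(400,400),interpolation=2)]))
E
```

```text
t: 16.9
position: [467.3, 191.3, 269.4]
eef_rot: [-0.001, 0.558, 0.83, -0.001]
contact_force: [-0.1, -0.1, -0.0]
finger_gap: 0.9
t 16.9 pos [467.3 191.3 269.4] yang 22.2 F [-0.1 -0.1 -0. ] gap 0.9 q6 -0.23
turn [-1.000e-03 -2.000e-03 -1.305e+00] shift [-43.  -49.1 124.5]
```

View pics/c12.png

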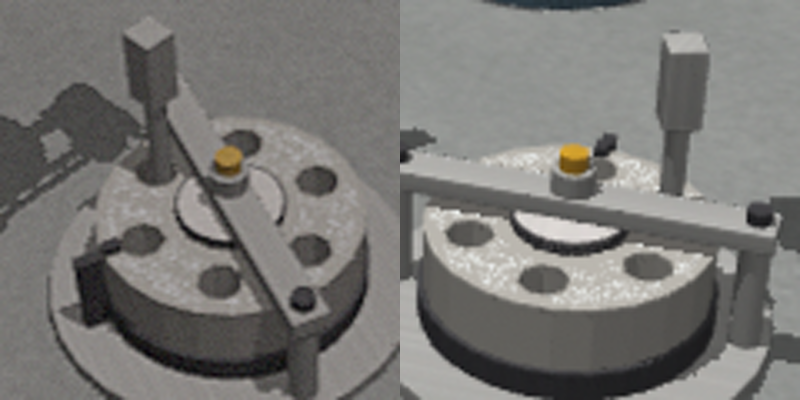

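Run:
```python
from h import *
c=camera_info('side')
for u,v in [(143,240),(220,283),(310,249),(317,181),(242,144)]:
    w=ray_z(c,230+u*.3,150+v*.3,70);x=w[:2]-[496.4,138.1];a=np.degrees(np.arctan2(x[1],x[0]));print(w.round(1),((a+30)%60-30).round(1))
```

```text
[438.9 136.6  70. ] 1.5
[467.7  86.3  70. ] 1.0
[526.5  88.7  70. ] 1.3
[554.1 138.1  70. ] -0.0
[524.7 187.4  70. ] 0.1
```

Collar is about 1° from the pointer (within measurement error), and the bar stands free and upright in a hole. Handing in.

```bash
python3 -c "
from station import *
print(finish_job())"
```

```text
the job is handed in; nothing more can be done
None
```

The collar is screwed home against its stop, and the bar is left standing, released, in one of its holes. I handed the job in at about 17 s of the 54 s allowed.

- **How it was done:** I gripped the bar by its square head and drew it from the rack. Two strokes on the robot's side of the yoke turned the collar clockwise by about 97° and then 67°. Between them I moved the bar to the next hole. I then brought the bar back to about the middle of its hole, rested it on the steel, opened the gripper and lifted clear.
- **Stop reached:** On the last 2 mm of push the force rose from about 3 N (friction) to about 6.7 N, and the collar did not visibly move.
- **Collar position:** After release, the holes measure within about 1° of the home position. The rib is in line with the pointer.
- **Bar:** It looks upright and still, and the gripper is about 130 mm above where it let go, with no contact force.
- **What disagreed:** The side and scene cameras differed by about 4 mm in y, and the wrist camera sided with the scene camera on the bar's place. I used averages, which the clearance in the holes allowed. No check failed.

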